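Stack the instrument modules and hold the locking rod through both lugs

TASK

Build up the instrument column: set the plain closed case squarely on the base unit that is bolted to the bench, then set the case with the lug squarely on top of that one, with its lug directly above the base unit's lug. Then draw the locking rod out of its block by the handle, thread it from above through the upper lug's bushing and on through the lower one, and finish still holding it there upright, its tip standing out clearly below the lower lug but clear of the bench, so that a nut could be put on. Leave the screwdriver, spool, jar and meter where they are.

Things in the scene. Friction and masses are not known exactly. Their poses are not given: they have to be found in the camera images.
- base: Base unit: die-cast aluminium case 90 x 56 x 50 mm (x, y, z) bolted to the bench. Origin at the centre of its underside, height 0; z up; x along its length towards its lug. The lug, 34 x 34 x 12 mm, stands out from the middle of its +x end, 36 to 48 mm above the bench, with a vertical 15 mm bushing 62 mm from the case's centre. A foot 9 mm high stands out 14 mm at its -x end.
- base_top (a point): Centre of the base unit's flat top face, 50 mm above the bench; axes as the base unit.
- base_bush (a point): Mouth of the lower bushing: centre of the 15 mm hole in the top face of the base unit's lug, 48 mm above the bench; axes as the base unit. The hole is 12 mm long, vertical and open below (free space of 36 mm down to the bench).
- mid_center (a point): Centre (half-way up) of the plain closed case without lug: loose die-cast aluminium, 90 x 56 x 32 mm (x, y, z), about 0.22 kg, flat top and underside; x along its length, z up. Can be taken across its 56 mm width. Either way round will do.
- mid: The same plain case; origin at the centre of its underside.
- top_center (a point): Centre (half-way up) of the closed case with the lug: loose die-cast aluminium, 90 x 56 x 32 mm (x, y, z, without lug), about 0.26 kg, flat top and underside; x along its length towards the lug, z up. The lug, 34 x 34 x 12 mm, stands out from the middle of its +x end, 10 to 22 mm above the underside. Can be taken across its 56 mm width.
- top: The same case with the lug; origin at the centre of its underside.
- top_bush (a point): Mouth of the upper bushing: centre of the 15 mm hole in the top face of the loose case's lug, 62 mm along x from the case's centre and 22 mm above its underside; the hole is 12 mm long, vertical, open below.
- holder: Black plastic block 60 x 60 x 55 mm, fixed to the bench, in whose upright hole (11.2 mm across, 45 mm deep, floor 10 mm above the bench) the rod stands at the start. Origin at the centre of its underside.
- rod_grip (a point): Centre of the handle of the steel locking rod, 135 mm above the rod's tip. The handle is a round grip 22 mm across and 40 mm long (from 115 to 155 mm above the tip), at the rod's upper end; z runs up along the rod from tip to handle.
- rod_tip (a point): Lower end of the rod. The shaft is 10 mm across, 115 mm from the tip to the handle; its last 6 mm taper to 6 mm across.
- rod: The same rod, about 0.12 kg; origin at its tip. It stands upright in the block at the start.
- screwdriver: A loose screwdriver lying on the bench; bystander, to be left alone.
- spool: A loose grey spool, 60 mm across and 42 mm tall, standing on the bench; bystander, to be left alone. Origin at the centre of its underside.
- jar: A small closed jar, 48 mm across and 55 mm tall, standing on the bench; bystander, to be left alone. Origin at the centre of its underside.
- meter: A black hand-held meter, 130 x 70 x 38 mm, lying on the bench; bystander, to be left alone. Origin at the centre of its underside.

How it is judged:
On the way, in this order (a step that is already met when the one before it is completed fails the run):
1. the plain case stands squarely on the base unit and is let go (horizontal distance between mid_center and base_top below 0.007 m and height (world z) of mid_center between 0.062 and 0.07 m and angle between mid_center's own z axis and vertical below 0.06 rad and angle between the x axis of mid_center and the x axis of base, either way round below 0.12 rad and contact force between mid and the fingers below 0.3 N), for 0.2 s.
2. the case with the lug stands squarely on the plain case, its lug above the base unit's lug, and is let go (horizontal distance between each of mid_center, top_center and base_top below 0.007 m and height (world z) of mid_center between 0.062 and 0.07 m and angle between each of mid_center, top_center's own z axis and vertical below 0.06 rad and angle between the x axis of each of mid_center, top_center and the x axis of base, either way round below 0.12 rad and height (world z) of top_center between 0.094 and 0.102 m and horizontal distance between top_bush and base_bush below 0.012 m and contact force between top and the fingers below 0.3 N), for 0.2 s.
3. the rod's tip has come down through the upper bushing and is not yet out of the lower one (horizontal distance between rod_tip and top_bush below 0.006 m and z of rod_tip in the frame of top_bush below -0.013 m and height (world z) of rod_tip above 0.034 m), for 0.05 s.
At the end, for the whole second after the job is handed in: Both cases stacked and let go: centred on the base within 7 mm, square within 0.12 rad, level, bushings within 12 mm of one line. Rod gripped, at rest, upright within 0.08 rad, through both bushings (tip within 6 mm of the lower one's axis), tip 4 to 31 mm above the bench (all of step 2 and contact force between mid and the fingers below 0.3 N and horizontal distance between rod_tip and base_bush below 0.006 m and height (world z) of rod_tip between 0.004 and 0.031 m and angle between rod_tip's own z axis and vertical below 0.08 rad and horizontal distance between rod_grip and top_bush below 0.012 m and contact force between rod and the fingers above 2 N and linear speed of each of rod, top below 0.02 m/s); the arm keeps its last pose, push and grip.
It fails at once if the screwdriver is moved by more than 30 mm (distance of screwdriver from where it was at the start of the episode above 0.03 m).
It fails at once if the spool is moved by more than 30 mm (distance of spool from where it was at the start of the episode above 0.03 m).
It fails at once if the jar is moved by more than 30 mm (distance of jar from where it was at the start of the episode above 0.03 m).
It fails at once if the meter is moved by more than 30 mm (distance of meter from where it was at the start of the episode above 0.03 m).
It also fails if it takes over 72 s, if anything falls off the work surface, if the arm or the gripper's body presses on something with over 40 N, if the wrist force passes 120 N, or if a joint passes its speed limit or range.

ROBOT

A 6-joint arm with a two-finger parallel gripper is mounted at the origin on the work surface. World frame = base frame: x ahead of the robot, y to its left, z up, the work surface at z = 0. Lengths are in m, angles in rad, forces in N, time in s.
With the tool pointing down it reaches from about 0.425 to 0.95 m from the base axis. Payload 3.5 kg.
Tool frame: the origin (TCP) lies midway between the tips of the shut fingers; the grasp point (between the pads) lies 19 mm behind it; z points along the fingers, y is the line along which they close (so a half turn about z gives the same grasp; the last joint's range is limited). The gripper opens to 85 mm and grips with 20 to 120 N. Pads are 22 mm wide; open, the fingers measure 114 mm over their backs; the gripper's body (76 mm by 85 mm) begins 54 mm behind the grasp point. The pads swing forward as they close: fully open they stand 13 mm farther back than shut.
Start: joints at [1.135, 0.286, 1.577, -0, 1.279, -0.15], TCP at [0.19, 0.648, 0.231] pointing down, gripper open.
Joint ranges: [-2.77, 2.77], [-0.9, 2.22], [0.21, 2.48], [-1.53, 4.67], [0.24, 2.81], [-2.84, 2.84]. Speed limits (rad/s): [2.79, 2.79, 3.14, 3.14, 3.14, 3.14].

INTERFACE

Orientations are given as a unit quaternion [x, y, z, w].
In Python, from plant import * gives the robot as it stands.
- The arm moves only by the tool move_arm, never from a script. Its argument "moves" is a list of rows, each a list of 3 entries, a list of its own where there are three numbers: the opening, from 0 (shut) to 1 (fully open), then the shift along the tool's x, y, z in m, then the turn, a rotation vector about the tool's x, y, z in rad. A call has exactly 10 rows; each row shifts and turns the commanded pose from where the row before left it, along the tool's axes as they then stand; what a row does not reach is not made up. A row lasts 1/12 s, in which the tool goes at most 41.7 mm and 7.16 degrees, less where a joint would pass 70% of its speed; a pose out of reach is approached as far as the arm can. A call is refused whole if a number of a shift passes 0.0417 or a number of a turn 0.125, either way. A call with a gripper value outside its range is refused whole. The fingers move at their own pace and stop on an object; "grip_force" is the grip in N (left out, the last holds). Time passes only in rows, so rows that do not move let the fingers close, or fill a call up. It gives the time, the measured TCP pose, the force, the opening and the grip force at its end, in the units of the state.
- get_state(): the state, without advancing time (a new reading comes with each control period).
- read_camera(name): name is "side" or "top" or "wrist"; returns the picture (420x560x3 uint8, red, green, blue); there is no depth.
- camera_params(name): a dict with "fx", "fy", "cx", "cy" (pixels), "k1" (the pictures are not rectified: a ray, as slopes to the right and down, at radius r is drawn at 1 + k1 r^2 times it, then the intrinsics apply), "rvec" (rotation vector, rad) and "tvec" (3), from world to camera coordinates, as OpenCV has them; the wrist camera has in their place "tool_from_camera" (4x4, takes a point from camera to tool coordinates, whose origin is the TCP and whose axes are the flange's). Camera axes: x right, y down, z forward; pixel columns grow to the right and rows downward; lengths in m; the calibration is good to about 2 mm. A picture is of the moment at which its call begins: read the wrist's pose just before it. camera_params takes no time and is no camera call.
- sign_off(): hands the job in; it is judged then, once.
The state is a dict: "time": time; "qpos": joint angles; "dq": joint speeds; "joint_efforts": joint torques, N m; "eef_pos": TCP position; "tcp_rot": TCP orientation; "contact_force": force on the tool from outside, world axes, zero at the start; "wrist_torque": the same for the moment, N m; "opening": opening from 0.0 (shut) to 1.0 (fully open); "finger_force": force on a finger pad.
Only numpy, scipy, OpenCV 4.12 (cv2) and the standard library are available. Lean on these libraries where they do the work, as an engineer would, in place of code of your own. Each camera call takes 0.05 s, during which the arm holds its last target. There are 200 camera calls.

## Working session

There is one attempt and no reset: what is moved stays moved. The work goes in short steps, Python scripts to look and compute and a tool call to move; the robot and the scene stay as the last step left them, time stands still between calls to the robot, and variables do not carry over. Pictures are saved under pics/ and viewed, at most 10 in all, crops included, and the job is handed in when it is done.

Besides the shell and the picture viewer there is one more tool, called by a JSON object that holds its "fn" and its "kwargs", one argument or row to a line. move_arm: Moves the arm, as the interface text tells. Its arguments: {"type":"object","properties":{"moves":{"type":"array"},"grip_force":{"type":"number"}},"required":["moves"]}

```bash
mkdir -p pics; python3 - <<'E'
from plant import *
import cv2
s=get_state();print({k:np.round(v,3).tolist() if 0 else v for k,v in s.items()})
for n in("top","side"):
    im=read_camera(n);cv2.imwrite(f"pics/{n}0.png",im[:,:,::-1]);print(n,camera_params(n))
print(camera_params("wrist"))
E
```

```text
{'time': 0.0, 'qpos': array([ 1.13500361e+00,  2.87202754e-01,  1.57821649e+00, -1.09226516e-05,
        1.27859489e+00, -1.49973804e-01]), 'dq': array([-6.44138726e-05, -1.28073406e-03,  2.52276356e-03,  6.04981576e-04,
        6.47547483e-04, -4.16460199e-04]), 'joint_efforts': array([-1.22470596e-03, -4.06000757e+01, -2.92616916e+01, -2.76172250e-04,
        5.69084994e-03, -9.14871805e-07]), 'eef_pos': array([0.18998136, 0.64701115, 0.22990107]), 'tcp_rot': array([ 1.42421844e-01,  9.89805310e-01, -1.16069258e-03, -3.44552796e-04]), 'contact_force': array([ 0.98630955, -0.29250186,  0.68309297]), 'wrist_torque': array([ 0.01072532, -0.01376228, -0.07149542]), 'finger_force': 0.0, 'opening': 1.0009322480096494}
top {'fx': 508.69842348124115, 'fy': 508.69842348124115, 'cx': 283.58832864294686, 'cy': 203.64118476476645, 'k1': 0.04000866211170443, 'rvec': array([ 2.18013182, -2.17751754,  0.09283323]), 'tvec': array([-0.08947514,  0.59315699,  1.43218953])}
side {'fx': 513.3715377016209, 'fy': 513.3715377016209, 'cx': 272.52233930572265, 'cy': 210.02521377604847, 'k1': -0.04278494027848478, 'rvec': array([ 0.40688468, -2.74215892,  1.255389  ]), 'tvec': array([0.56971819, 0.2368089 , 1.23426321])}
{'fx': 306.9078742042817, 'fy': 306.9078742042817, 'cx': 275.4074033119305, 'cy': 210.91101187411442, 'k1': -0.005702681678380313, 'tool_from_camera': array([[ 1.00469736e-03, -9.64341424e-01, -2.64659420e-01,
         6.64854320e-02],
       [ 9.99999435e-01,  1.06113803e-03, -7.02887101e-05,
         6.59045492e-05],
       [ 3.48622491e-04, -2.64659200e-01,  9.64341945e-01,
        -1.43329936e-01],
       [ 0.00000000e+00,  0.00000000e+00,  0.00000000e+00,
         1.00000000e+00]])}
```

View pics/top0.png

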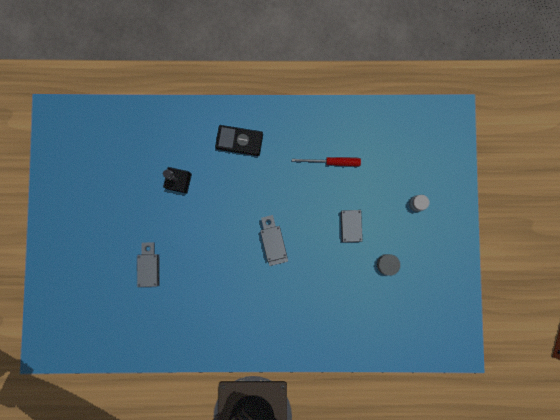

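View pics/side0.png

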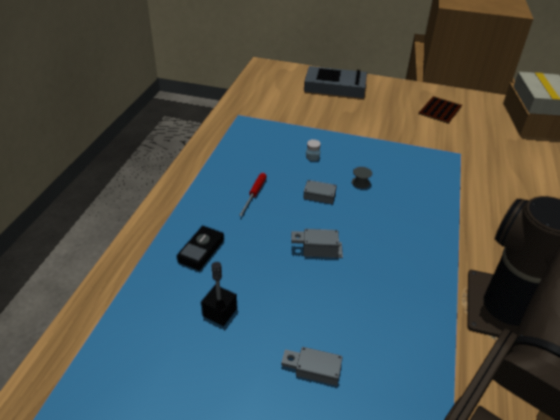

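The top view shows the base at about (272,242) with its lug at (267,222). The lug case is at (148,268) with its lug at (148,247), the plain case at (351,226), and the block at (177,181) with the rod handle at about (170,174). The side view agrees.

```bash
cat > h.py <<'E'
from plant import *
import numpy as np, cv2
from scipy.spatial.transform import Rotation as R
def cam(name,s=None):
    p=camera_params(name)
    K=np.array([[p['fx'],0,p['cx']],[0,p['fy'],p['cy']],[0,0,1]])
    if name=='wrist':
        T=np.eye(4);T[:3,:3]=R.from_quat(s['tcp_rot']).as_matrix();T[:3,3]=s['eef_pos']
        W=T@p['tool_from_camera']
    else:
        W=np.eye(4);M=R.from_rotvec(p['rvec']).as_matrix();W[:3,:3]=M.T;W[:3,3]=-M.T@p['tvec']
    return K,p['k1'],W
def plane(uv,z,name,s=None):
    """pixels -> world points on height z"""
    K,k,W=cam(name,s)
    uv=np.asarray(uv,float).reshape(-1,1,2)
    n=cv2.undistortPoints(uv,K,np.array([k,0,0,0,0]))[:,0]
    d=np.c_[n,np.ones(len(n))]@W[:3,:3].T
    return W[:3,3]+d*((z-W[2,3])/d[:,2])[:,None]
def project(P,name,s=None):
    K,k,W=cam(name,s);M=np.linalg.inv(W)
    return cv2.projectPoints(np.asarray(P,float).reshape(-1,3),cv2.Rodrigues(M[:3,:3])[0],M[:3,3],K,np.array([k,0,0,0,0]))[0][:,0]
def go(s,target,yaw):
    """tool shift (m) and turn about tool z to bring TCP to target pointing down with tool y along world yaw (mod pi)"""
    Rm=R.from_quat(s['tcp_rot']).as_matrix()
    d=Rm.T@(np.asarray(target)-s['eef_pos'])
    y=Rm[:,1];c=np.arctan2(y[1],y[0]);e=(yaw-c+np.pi/2)%np.pi-np.pi/2
    tilt=Rm.T@np.cross(Rm[:,2],[0,0,-1])
    print('shift tool',np.round(d,4),'turn z',round(-e,4),'tilt fix',np.round(tilt,4),'tool x world',np.round(Rm[:,0],3))
E
python3 - <<'E'
from h import *
im=cv2.imread('pics/top0.png');hsv=cv2.cvtColor(im,cv2.COLOR_BGR2HSV)
m=((hsv[...,1]<90)&(hsv[...,2]>60)).astype(np.uint8)*255
m[:100]=0;m[370:]=0;m[:,:35]=0;m[:,470:]=0
for c in cv2.findContours(m,cv2.RETR_EXTERNAL,cv2.CHAIN_APPROX_NONE)[0]:
    if cv2.contourArea(c)<60: continue
    r=cv2.minAreaRect(c)
    print(np.round(r[0]),np.round(r[1]),round(r[2]),[np.round(plane([r[0]],z,'top')[0],3).tolist()[:2] for z in(.032,.05)])
    print('  box m',np.round(plane(cv2.boxPoints(r),.032,'top')[:,:2],3).tolist())
print('handle',plane([[170,174]],.155,'top'),'block',plane([[178,180]],.055,'top'))
s=get_state();W=cam('wrist',s)[2];print(W[:3,3])
E
```

```text
[389. 264.] [21. 20.] 90 [[0.421, -0.386], [0.422, -0.382]]
  box m [[0.45, -0.358], [0.451, -0.415], [0.392, -0.413], [0.392, -0.357]]
[147. 264.] [44. 20.] 90 [[0.422, 0.295], [0.422, 0.29]]
  box m [[0.484, 0.325], [0.483, 0.269], [0.361, 0.266], [0.361, 0.321]]
[272. 240.] [49. 20.] 76 [[0.49, -0.057], [0.49, -0.057]]
  box m [[0.55, -0.011], [0.565, -0.068], [0.43, -0.101], [0.416, -0.046]]
[352. 226.] [32. 20.] 88 [[0.53, -0.282], [0.529, -0.279]]
  box m [[0.575, -0.252], [0.577, -0.309], [0.486, -0.311], [0.483, -0.255]]
[419. 202.] [16. 19.] 63 [[0.597, -0.475], [0.595, -0.47]]
  box m [[0.605, -0.441], [0.63, -0.49], [0.589, -0.509], [0.564, -0.46]]
[243. 139.] [11. 11.] 27 [[0.778, 0.029], [0.775, 0.028]]
  box m [[0.772, 0.051], [0.8, 0.037], [0.785, 0.008], [0.757, 0.022]]
[226. 137.] [14. 19.] 9 [[0.785, 0.076], [0.781, 0.074]]
  box m [[0.761, 0.1], [0.815, 0.091], [0.809, 0.052], [0.755, 0.06]]
handle [[0.65970988 0.20847168 0.155     ]] block [[0.65705459 0.20813646 0.055     ]]
[0.12638328 0.66617311 0.37342149]
```

```bash
python3 - <<'E'
from h import *
s=get_state();go(s,[.44,.3,.25],np.pi/2)
E
```

```text
shift tool [-0.3377 -0.2626 -0.0195] turn z -0.2858 tilt fix [-0.0021 -0.0003  0.    ] tool x world [-0.959  0.282  0.   ]
```

{"fn": "move_arm", "kwargs": {
  "moves": [
    [1,[0,0,0],[0,0,-0.0953]],
    [1,[0,0,0],[0,0,-0.0953]],
    [1,[0,0,0],[0,0,-0.0953]],
    [1,[-0.0235,-0.033,0],[0,0,0]],
    [1,[-0.0235,-0.033,0],[0,0,0]],
    [1,[-0.0235,-0.033,0],[0,0,0]],
    [1,[-0.0235,-0.033,0],[0,0,0]],
    [1,[-0.0235,-0.033,0],[0,0,0]],
    [1,[-0.0235,-0.033,0],[0,0,0]],
    [1,[-0.0235,-0.033,0],[0,0,0]]
  ]
}}

```text
time: 0.93
eef_pos: [0.3552, 0.4147, 0.2308]
tcp_rot: [-0.0, 1.0, -0.0, -0.0]
contact_force: [0.8, 0.3, 0.7]
opening: 0.999
finger_force: 0.0
```

{"fn": "move_arm", "kwargs": {
  "moves": [
    [1,[-0.025,-0.03,-0.005],[0,0,0]],
    [1,[-0.025,-0.03,-0.005],[0,0,0]],
    [1,[-0.025,-0.03,-0.005],[0,0,0]],
    [1,[-0.025,-0.03,-0.005],[0,0,0]],
    [1,[0,0,0],[0,0,0]],
    [1,[0,0,0],[0,0,0]],
    [1,[0,0,0],[0,0,0]],
    [1,[0,0,0],[0,0,0]],
    [1,[0,0,0],[0,0,0]],
    [1,[0,0,0],[0,0,0]]
  ]
}}

```text
time: 1.77
eef_pos: [0.4539, 0.2976, 0.251]
tcp_rot: [-0.001, 1.0, -0.0, -0.0]
contact_force: [0.6, -0.0, -0.4]
opening: 1.002
finger_force: 0.0
```

```bash
python3 - <<'E'
from h import *
s=get_state();im=read_camera('wrist')[:,:,::-1].copy();cv2.imwrite('pics/w_top.png',im);np.save('s_top.npy',s,allow_pickle=True)
print(s['time'],s['eef_pos'],project([[.422,.295,.032]],'wrist',s));go(s,[.50,-.06,.25],np.pi/2)
E
```

```text
1.7667 [0.45385011 0.29760913 0.25098599] [[273.40650566 157.5789742 ]]
shift tool [-0.0454 -0.3577  0.001 ] turn z 0.0022 tilt fix [-0.0002 -0.0006  0.    ] tool x world [-1.    -0.002  0.001]
```

View pics/w_top.png

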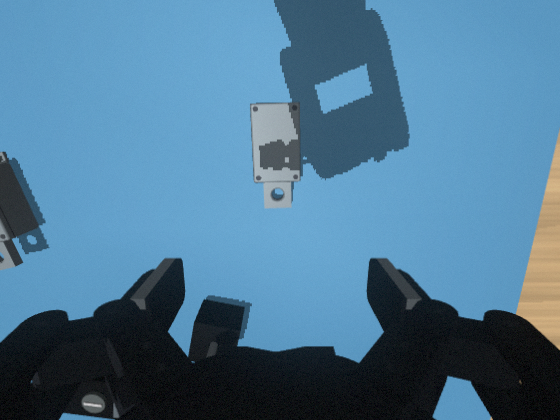

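The wrist view shows the lug case with top corners at about (251,104), (299,103), (301,182) and (252,182), and its bushing at (278,194). Next I look at the base.

{"fn": "move_arm", "kwargs": {
  "moves": [
    [1,[-0.005,-0.0397,0],[0,0,0]],
    [1,[-0.005,-0.0397,0],[0,0,0]],
    [1,[-0.005,-0.0397,0],[0,0,0]],
    [1,[-0.005,-0.0397,0],[0,0,0]],
    [1,[-0.005,-0.0397,0],[0,0,0]],
    [1,[-0.005,-0.0397,0],[0,0,0]],
    [1,[-0.005,-0.0397,0],[0,0,0]],
    [1,[-0.005,-0.0397,0],[0,0,0]],
    [1,[-0.005,-0.0397,0],[0,0,0]],
    [1,[0,0,0],[0,0,0]]
  ]
}}

```text
time: 2.65
eef_pos: [0.5004, -0.066, 0.2516]
tcp_rot: [0.003, 1.0, -0.002, 0.0]
contact_force: [-0.2, 0.3, 0.4]
opening: 0.999
finger_force: 0.0
```

```bash
python3 - <<'E'
from h import *
s0=np.load('s_top.npy',allow_pickle=True).item()
c=plane([[251,104],[299,103],[301,182],[252,182]],.032,'wrist',s0)
b=plane([[278,194]],.022,'wrist',s0)[0]
print('top case corners',np.round(c,4).tolist(),'ctr',c.mean(0),'bush',b,'d',np.linalg.norm((b-c.mean(0))[:2]))
for i in range(4):
    if i==0:
        import time
s=get_state();im=read_camera('wrist')[:,:,::-1].copy();cv2.imwrite('pics/w_base.png',im);np.save('s_base.npy',s,allow_pickle=True)
print(s['eef_pos'],np.abs(s['dq']).max());go(s,[.555,-.285,.25],np.pi/2)
E
```

```text
top case corners [[0.3628, 0.2699, 0.032], [0.3615, 0.3235, 0.032], [0.4507, 0.328, 0.032], [0.4509, 0.2695, 0.032]] ctr [0.40648808 0.29770746 0.032     ] bush [0.46761546 0.30069476 0.022     ] d 0.06120032867041187
[ 0.50042635 -0.06598147  0.25155454] 0.08730849824917891
shift tool [-0.0558 -0.2187  0.0023] turn z -0.0055 tilt fix [-0.003   0.0008  0.    ] tool x world [-1.     0.006 -0.001]
```

View pics/w_base.png

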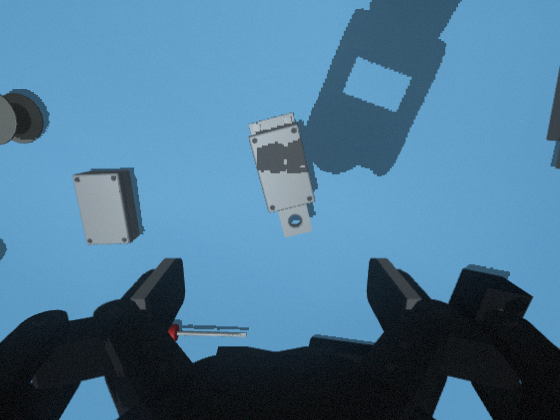

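Base in the wrist view: its hole is at (295,220), with screws at about (255,141), (296,129), (308,201) and (273,209). The plain case's corners are (74,175), (122,171), (133,241) and (88,244).

{"fn": "move_arm", "kwargs": {
  "moves": [
    [1,[-0.009,-0.036,0.007],[0,0,0]],
    [1,[-0.009,-0.036,0.007],[0,0,0]],
    [1,[-0.009,-0.036,0.007],[0,0,0]],
    [1,[-0.009,-0.036,0.007],[0,0,0]],
    [1,[-0.009,-0.036,0.007],[0,0,0]],
    [1,[-0.009,-0.036,0.007],[0,0,0]],
    [1,[0,0,0],[0,0,0]],
    [1,[0,0,0],[0,0,0]],
    [1,[0,0,0],[0,0,0]],
    [1,[0,0,0],[0,0,0]]
  ]
}}

```text
time: 3.53
eef_pos: [0.5542, -0.2747, 0.2097]
tcp_rot: [-0.001, 1.0, 0.0, 0.0]
contact_force: [0.0, 0.9, 0.7]
opening: 0.995
finger_force: 0.0
```

```bash
cat >> h.py <<'E'
def quad(im,guess,smax=75,vmin=70,rad=4):
    """bright metal blob containing the guess pixel -> min-area box"""
    hsv=cv2.cvtColor(im,cv2.COLOR_BGR2HSV)
    m=((hsv[...,1]<smax)&(hsv[...,2]>vmin)).astype(np.uint8)
    n,l=cv2.connectedComponents(m);u,v=map(int,guess)
    p=l[v-rad:v+rad+1,u-rad:u+rad+1];p=p[p>0]
    b=(l==np.bincount(p).argmax()).astype(np.uint8)
    c=max(cv2.findContours(b,cv2.RETR_EXTERNAL,cv2.CHAIN_APPROX_NONE)[0],key=cv2.contourArea)
    return c
E
python3 - <<'E'
from h import *
sb=np.load('s_base.npy',allow_pickle=True).item()
c=plane([[255,141],[296,129],[308,201],[273,209]],.05,'wrist',sb);b=plane([[295,220]],.048,'wrist',sb)[0]
print('base screws',np.round(c,4).tolist(),'ctr',c.mean(0),'bush',b,'yaw',np.arctan2(*(b-c.mean(0))[[1,0]]),np.linalg.norm((b-c.mean(0))[:2]))
s=get_state();im=read_camera('wrist')[:,:,::-1].copy();cv2.imwrite('pics/w_mid.png',im)
print(s['eef_pos'],s['tcp_rot'])
g=project([[.53,-.282,.032]],'wrist',s)[0]
c=quad(im,g);r=cv2.minAreaRect(c);print(g,r)
a=cv2.approxPolyDP(c,6,True)[:,0];print(a.tolist())
P=plane(a,.032,'wrist',s);print(np.round(P,4).tolist())
bx=plane(cv2.boxPoints(r),.032,'wrist',s);print('box',np.round(bx,4).tolist(),bx.mean(0))
E
```

```text
base screws [[0.4491, -0.0889, 0.05], [0.4366, -0.0441, 0.05], [0.517, -0.0291, 0.05], [0.5264, -0.0696, 0.05]] ctr [ 0.48225622 -0.05792403  0.05      ] bush [ 0.5404892  -0.04374503  0.048     ] yaw 0.2388399700489936 0.059934330042719135
[ 0.55422038 -0.27465196  0.20968199] [-1.15460066e-03  9.99999316e-01  1.32256173e-04  1.33534782e-04]
[268.51161725 168.58558541] ((269.085205078125, 167.9832763671875), (85.42228698730469, 54.206443786621094), 88.36341857910156)
[[294, 125], [241, 127], [247, 211], [296, 208]]
[[0.486, -0.2562, 0.032], [0.4881, -0.3097, 0.032], [0.5761, -0.3055, 0.032], [0.5725, -0.2524, 0.032]]
box [[0.4872, -0.3099, 0.032], [0.4855, -0.2552, 0.032], [0.5746, -0.2508, 0.032], [0.5766, -0.3096, 0.032]] [ 0.53099489 -0.2813767   0.032     ]
```

View pics/w_mid.png

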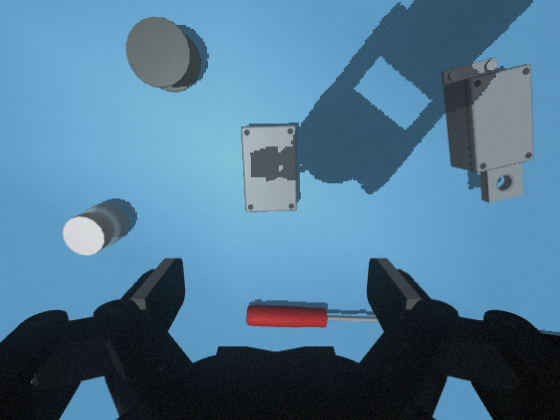

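The plain case is centred at (269,168), which gives (0.531,-0.281) m, yaw about 0.045 and the right size. I'll descend and grip it.

{"fn": "move_arm", "kwargs": {
  "moves": [
    [1,[0.023,-0.0065,0.02],[0,0,0]],
    [1,[0,0,0.03],[0,0,-0.045]],
    [1,[0,0,0.035],[0,0,0]],
    [1,[0,0,0.035],[0,0,0]],
    [1,[0,0,0.035],[0,0,0]],
    [1,[0,0,0.025],[0,0,0]],
    [1,[0,0,0.015],[0,0,0]],
    [1,[0,0,0.01],[0,0,0]],
    [1,[0,0,0],[0,0,0]],
    [1,[0,0,0],[0,0,0]]
  ]
}}

```text
time: 4.42
eef_pos: [0.5314, -0.2827, 0.0051]
tcp_rot: [-0.023, 1.0, -0.0, 0.0]
contact_force: [0.1, -0.5, 0.6]
opening: 0.997
finger_force: 0.0
```

{"fn": "move_arm", "kwargs": {
  "moves": [
    [0.4,[0,0,0],[0,0,0]],
    [0.4,[0,0,0],[0,0,0]],
    [0.4,[0,0,0],[0,0,0]],
    [0.4,[0,0,0],[0,0,0]],
    [0.4,[0,0,0],[0,0,0]],
    [0.4,[0,0,0],[0,0,0]],
    [0.4,[0,0,0],[0,0,0]],
    [0.4,[0,0,0],[0,0,0]],
    [0.4,[0,0,0],[0,0,0]],
    [0.4,[0,0,0],[0,0,0]]
  ],
  "grip_force": 40
}}

```text
time: 5.25
eef_pos: [0.532, -0.2837, 0.0064]
tcp_rot: [-0.022, 1.0, -0.001, 0.001]
contact_force: [-1.1, 1.6, 6.4]
opening: 0.645
finger_force: 45.3
```

```bash
python3 - <<'E'
from h import *
s=get_state();print(s['eef_pos'],s['opening'],s['finger_force'])
go(s,[.48,-.058,.25],.24+np.pi/2)
# base seen in w_mid
im=cv2.imread('pics/w_mid.png')
s2=dict(eef_pos=np.array([.55422,-.27465,.20968]),tcp_rot=np.array([-1.1546e-3,.9999993,1.3226e-4,1.3353e-4]))
g=im.copy()[50:215,430:560];cv2.imwrite('pics/crop_b.png',cv2.resize(g,None,fx=3.6,fy=3.6,interpolation=cv2.INTER_CUBIC))
b=plane([[504,182]],.048,'wrist',s2);print('bush',b);print(project([[.482,-.058,.05]],'wrist',s2))
# screws by dark blobs
E
```

```text
[ 0.53203904 -0.283677    0.00641742] 0.645199413805763 45.263147950172424
shift tool [ 0.0413  0.2275 -0.244 ] turn z -0.1951 tilt fix [-0.0012  0.0023  0.    ] tool x world [-0.999 -0.045 -0.002]
bush [[ 0.54046676 -0.0444342   0.048     ]]
[[503.52919406 121.5134356 ]]
```

{"fn": "move_arm", "kwargs": {
  "moves": [
    [0.4,[0,0,-0.015],[0,0,0]],
    [0.4,[0,0,-0.03],[0,0,0]],
    [0.4,[0,0,-0.035],[0,0,0]],
    [0.4,[0,0,-0.035],[0,0,0]],
    [0.4,[0,0,-0.035],[0,0,0]],
    [0.4,[0,0,-0.035],[0,0,0]],
    [0.4,[0,0.03,-0.015],[0,0,0]],
    [0.4,[0,0.035,0],[0,0,0]],
    [0.4,[0,0.035,0],[0,0,0]],
    [0.4,[0,0.035,0],[0,0,0]]
  ]
}}

```text
time: 6.08
eef_pos: [0.524, -0.1471, 0.2042]
tcp_rot: [-0.022, 1.0, -0.0, 0.0]
contact_force: [0.9, -0.5, -2.8]
opening: 0.65
finger_force: 44.2
```

{"fn": "move_arm", "kwargs": {
  "moves": [
    [0.4,[-0.006,0.035,0],[0,0,0]],
    [0.4,[-0.006,0.035,0],[0,0,0]],
    [0.4,[0,0.02,0],[0,0,0]],
    [0.4,[0,0,0],[0,0,-0.095]],
    [0.4,[0,0,0],[0,0,-0.095]],
    [0.4,[0,0,0],[0,0,0]],
    [0.4,[0,0,0],[0,0,0]],
    [0.4,[0,0,0],[0,0,0]],
    [0.4,[0,0,0],[0,0,0]],
    [0.4,[0,0,0],[0,0,0]]
  ]
}}

```text
time: 6.92
eef_pos: [0.5326, -0.0582, 0.2042]
tcp_rot: [-0.116, 0.993, 0.0, -0.0]
contact_force: [0.6, -0.8, -2.5]
opening: 0.641
finger_force: 44.1
```

```bash
python3 - <<'E'
from h import *
s=get_state();im=read_camera('wrist')[:,:,::-1].copy();cv2.imwrite('pics/w_base2.png',im);np.save('s_base2.npy',s,allow_pickle=True)
print(s['eef_pos'],np.abs(s['dq']).max(),s['opening'])
g=project([[.481,-.058,.05],[.5405,-.044,.048]],'wrist',s);print(g)
E
```

```text
[ 0.53261548 -0.05821627  0.20419699] 0.006559891011151389 0.6406810624804432
[[288.44801269 144.66788159]
 [287.48321355 206.48359468]]
```

View pics/w_base2.png

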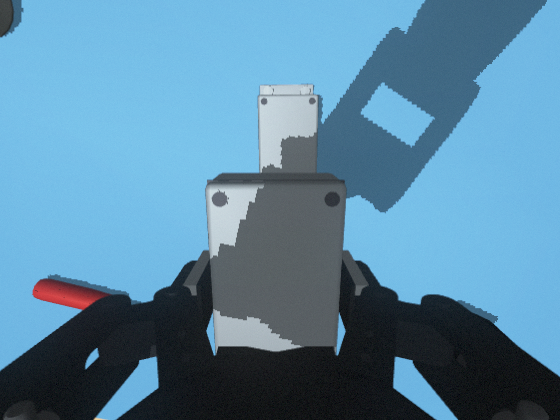

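Holding the plain case, the picture shows its rear screws at (220,199) and (332,199). The base's rear screws are at (263.5,101) and (312,101).

```bash
python3 - <<'E'
from h import *
s=np.load('s_base2.npy',allow_pickle=True).item()
h=plane([[220,199],[332,199]],s['eef_pos'][2]+.0256,'wrist',s)
b=plane([[263.5,101],[312,101]],.05,'wrist',s)
cn=plane([[259,95],[318,95]],.05,'wrist',s)
for P in (h,b,cn):
    d=P[1]-P[0];print(np.round(P,4).tolist(),np.linalg.norm(d),'yaw',np.arctan2(-d[0],d[1]),P.mean(0))
u=np.array([np.cos(.237),np.sin(.237)])
print('held ctr-tcp along/lat', h.mean(0)[:2]-s['eef_pos'][:2], 'base ctr from corners',cn.mean(0)[:2]+.045*u,'from bush',np.array([.5405,-.0442])-.062*u)
d=b.mean(0)-h.mean(0);print('move world',d)
go(s,s['eef_pos']+d,.237+np.pi/2)
E
```

```text
[[0.4997, -0.0886, 0.2298], [0.4895, -0.0457, 0.2298]] 0.044091866441042724 yaw 0.23456708001201435 [ 0.4945852  -0.06718764  0.22979699]
[[0.4483, -0.0898, 0.05], [0.438, -0.0465, 0.05]] 0.04442756643884833 yaw 0.23462746535447523 [ 0.44313329 -0.0681495   0.05      ]
[[0.4442, -0.0949, 0.05], [0.4317, -0.0426, 0.05]] 0.053788312496739106 yaw 0.2346398766199337 [ 0.43795457 -0.0687389   0.05      ]
held ctr-tcp along/lat [-0.03803028 -0.00897137] base ctr from corners [ 0.48169668 -0.05817346] from bush [ 0.4802331  -0.05875683]
move world [-0.05145191 -0.00096186 -0.17979699]
shift tool [0.0502 0.011  0.1798] turn z -0.0035 tilt fix [ 0.0001 -0.0002  0.    ] tool x world [-0.973 -0.231  0.   ]
```

{"fn": "move_arm", "kwargs": {
  "moves": [
    [0.4,[0.025,0.0055,0],[0,0,0]],
    [0.4,[0.0252,0.0055,0.01],[0,0,0]],
    [0.4,[0,0,0.03],[0,0,0]],
    [0.4,[0,0,0.03],[0,0,0]],
    [0.4,[0,0,0.03],[0,0,0]],
    [0.4,[0,0,0.025],[0,0,0]],
    [0.4,[0,0,0.012],[0,0,0]],
    [0.4,[0,0,0.006],[0,0,0]],
    [0.4,[0,0,0],[0,0,0]],
    [0.4,[0,0,0],[0,0,0]]
  ]
}}

```text
time: 7.8
eef_pos: [0.482, -0.0592, 0.062]
tcp_rot: [-0.117, 0.993, -0.0, 0.001]
contact_force: [0.3, -0.2, -2.2]
opening: 0.645
finger_force: 44.0
```

{"fn": "move_arm", "kwargs": {
  "moves": [
    [0.4,[0.0008,0,0.002],[0,0,0]],
    [0.4,[0,0,0.002],[0,0,0]],
    [0.4,[0,0,0.0015],[0,0,0]],
    [0.4,[0,0,0.0005],[0,0,0]],
    [0.4,[0,0,0],[0,0,0]],
    [0.4,[0,0,0],[0,0,0]],
    [0.4,[0,0,0],[0,0,0]],
    [0.4,[0,0,0],[0,0,0]],
    [0.4,[0,0,0],[0,0,0]],
    [0.4,[0,0,0],[0,0,0]]
  ]
}}

```text
time: 8.63
eef_pos: [0.4812, -0.0593, 0.0564]
tcp_rot: [-0.117, 0.993, -0.0, 0.001]
contact_force: [-2.0, 1.4, 6.1]
opening: 0.647
finger_force: 45.1
```

Contact shows as about 8 N upward. Now I release and retreat.

{"fn": "move_arm", "kwargs": {
  "moves": [
    [1,[0,0,0],[0,0,0]],
    [1,[0,0,0],[0,0,0]],
    [1,[0,0,0],[0,0,0]],
    [1,[0,0,0],[0,0,0]],
    [1,[0,0,0],[0,0,0]],
    [1,[0,0,0],[0,0,0]],
    [1,[0,0,-0.01],[0,0,0]],
    [1,[0,0,-0.03],[0,0,0]],
    [1,[0,0,-0.035],[0,0,0]],
    [1,[0,0,-0.035],[0,0,0]]
  ]
}}

```text
time: 9.47
eef_pos: [0.4798, -0.0588, 0.1666]
tcp_rot: [-0.117, 0.993, 0.0, -0.001]
contact_force: [1.1, -0.1, 0.2]
opening: 0.999
finger_force: 0.0
```

{"fn": "move_arm", "kwargs": {
  "moves": [
    [1,[-0.02,0,-0.03],[0,0,0]],
    [1,[-0.03,0,-0.005],[0,0,0]],
    [1,[0,0,0],[0,0,0]],
    [1,[0,0,0],[0,0,0]],
    [1,[0,0,0],[0,0,0]],
    [1,[0,0,0],[0,0,0]],
    [1,[0,0,0],[0,0,0]],
    [1,[0,0,0],[0,0,0]],
    [1,[0,0,0],[0,0,0]],
    [1,[0,0,0],[0,0,0]]
  ]
}}

```text
time: 10.3
eef_pos: [0.5288, -0.0474, 0.2001]
tcp_rot: [-0.117, 0.993, 0.0, -0.0]
contact_force: [-0.3, -0.5, 0.6]
opening: 1.001
finger_force: 0.0
```

```bash
python3 - <<'E'
from h import *
s=get_state();im=read_camera('wrist')[:,:,::-1].copy();cv2.imwrite('pics/w_st1.png',im);np.save('s_st1.npy',s,allow_pickle=True)
print(s['time'],s['eef_pos'],np.abs(s['dq']).max())
print(project([[.4815,-.058,.082],[.5405,-.044,.048]],'wrist',s))
go(s,[.44,.2977,.2],np.pi/2+.02)
E
```

```text
10.3 [ 0.52883132 -0.04744697  0.2001262 ] 0.006836018391862897
[[276.548599   149.1368168 ]
 [276.19791294 208.68008567]]
shift tool [6.100e-03 3.563e-01 2.000e-04] turn z 0.2149 tilt fix [ 0.0002 -0.0004  0.    ] tool x world [-0.973 -0.233  0.   ]
```

View pics/w_st1.png

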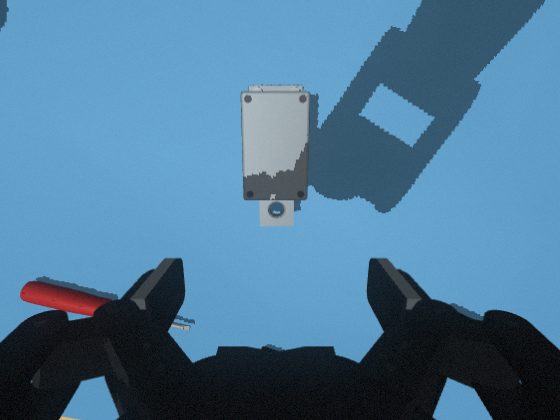

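Plain case seated: top corners (241,92), (309,92), (308,200), (243,200); lower bushing at (277,210).

{"fn": "move_arm", "kwargs": {
  "moves": [
    [1,[0.0007,0.0396,0],[0,0,0]],
    [1,[0.0007,0.0396,0],[0,0,0]],
    [1,[0.0007,0.0396,0],[0,0,0]],
    [1,[0.0007,0.0396,0],[0,0,0]],
    [1,[0.0007,0.0396,0],[0,0,0]],
    [1,[0.0007,0.0396,0],[0,0,0]],
    [1,[0.0007,0.0396,0],[0,0,0]],
    [1,[0.0007,0.0396,0],[0,0,0]],
    [1,[0.0007,0.0396,0],[0,0,0]],
    [1,[0,0,0],[0,0,0.1]]
  ]
}}

```text
time: 11.18
eef_pos: [0.4378, 0.3031, 0.2006]
tcp_rot: [-0.07, 0.998, 0.001, -0.0]
contact_force: [-0.1, -0.5, 0.7]
opening: 0.996
finger_force: 0.0
```

{"fn": "move_arm", "kwargs": {
  "moves": [
    [1,[0,0,0],[0,0,0.115]],
    [1,[0,0,0],[0,0,0]],
    [1,[0,0,0],[0,0,0]],
    [1,[0,0,0],[0,0,0]],
    [1,[0,0,0],[0,0,0]],
    [1,[0,0,0],[0,0,0]],
    [1,[0,0,0],[0,0,0]],
    [1,[0,0,0],[0,0,0]],
    [1,[0,0,0],[0,0,0]],
    [1,[0,0,0],[0,0,0]]
  ]
}}

```text
time: 12.02
eef_pos: [0.4401, 0.2976, 0.2003]
tcp_rot: [-0.01, 1.0, 0.0, -0.0]
contact_force: [-0.3, -0.1, 0.4]
opening: 1.0
finger_force: 0.0
```

```bash
python3 - <<'E'
from h import *
s=np.load('s_st1.npy',allow_pickle=True).item()
m=plane([[241,92],[309,92],[308,200],[243,200]],.082,'wrist',s);q=plane([[248,99],[303,99],[302,194],[250,194]],.082,'wrist',s);b=plane([[277,210]],.048,'wrist',s)
print('mid',m.mean(0),q.mean(0),'yaw',np.arctan2(*(m[2]+m[3]-m[0]-m[1])[[1,0]]),'bush',b, 'base ctr',b[0,:2]-.062*np.array([np.cos(.2346),np.sin(.2346)]))
s=get_state();im=read_camera('wrist')[:,:,::-1].copy();cv2.imwrite('pics/w_top2.png',im);np.save('s_top2.npy',s,allow_pickle=True)
print(s['time'],s['eef_pos'],np.abs(s['dq']).max())
print(project([[.4065,.2977,.032],[.468,.30,.022]],'wrist',s))
E
```

```text
mid [ 0.48120419 -0.05909135  0.082     ] [ 0.48106896 -0.05869432  0.082     ] yaw 0.2404608960379375 bush [[ 0.54166422 -0.04280694  0.048     ]] base ctr [ 0.48136256 -0.05721909]
12.0167 [0.44006282 0.29764179 0.20032139] 0.001675404367943723
[[276.27301066 160.61828055]
 [277.13146788 216.41560046]]
```

View pics/w_top2.png

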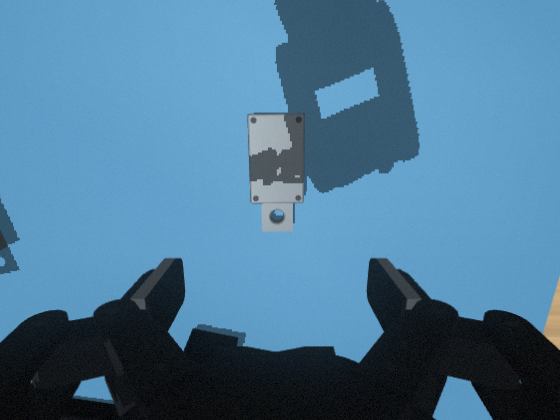

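Lug case: corners (248,114), (304,113), (304,203), (250,203); hole at (277,216).

```bash
python3 - <<'E'
from h import *
s=np.load('s_top2.npy',allow_pickle=True).item()
m=plane([[248,114],[304,113],[304,203],[250,203]],.032,'wrist',s);q=plane([[253,120],[298.5,120],[300,198],[255.5,198]],.032,'wrist',s);b=plane([[277,216]],.022,'wrist',s)
for P in(m,q): print(np.round(P,4).tolist(),P.mean(0),'yaw',np.arctan2(*(P[2]+P[3]-P[0]-P[1])[[1,0]]))
print('bush',b);go(s,[.4065,.298,.006],np.pi/2+.03)
E
```

```text
[[0.3622, 0.2693, 0.032], [0.3601, 0.3236, 0.032], [0.4499, 0.3276, 0.032], [0.4511, 0.2712, 0.032]] [0.40581602 0.29792675 0.032     ] yaw 0.03335882289375678
[[0.3677, 0.2742, 0.032], [0.3668, 0.3185, 0.032], [0.4446, 0.3232, 0.032], [0.4456, 0.2769, 0.032]] [0.40615494 0.29820615 0.032     ] yaw 0.04803231011012465
bush [[0.46753035 0.29984586 0.022     ]]
shift tool [0.0335 0.001  0.1943] turn z -0.01 tilt fix [ 0. -0.  0.] tool x world [-1.   -0.02  0.  ]
```

{"fn": "move_arm", "kwargs": {
  "moves": [
    [1,[0.034,0.001,0.02],[0,0,-0.017]],
    [1,[0,0,0.03],[0,0,0]],
    [1,[0,0,0.035],[0,0,0]],
    [1,[0,0,0.035],[0,0,0]],
    [1,[0,0,0.03],[0,0,0]],
    [1,[0,0,0.02],[0,0,0]],
    [1,[0,0,0.014],[0,0,0]],
    [1,[0,0,0.01],[0,0,0]],
    [1,[0,0,0],[0,0,0]],
    [1,[0,0,0],[0,0,0]]
  ]
}}

```text
time: 12.9
eef_pos: [0.4062, 0.2981, 0.0064]
tcp_rot: [-0.019, 1.0, -0.0, -0.0]
contact_force: [0.1, -0.3, 0.6]
opening: 1.003
finger_force: 0.0
```

{"fn": "move_arm", "kwargs": {
  "moves": [
    [0.4,[0,0,0],[0,0,0]],
    [0.4,[0,0,0],[0,0,0]],
    [0.4,[0,0,0],[0,0,0]],
    [0.4,[0,0,0],[0,0,0]],
    [0.4,[0,0,0],[0,0,0]],
    [0.4,[0,0,0],[0,0,0]],
    [0.4,[0,0,0],[0,0,0]],
    [0.4,[0,0,0],[0,0,0]],
    [0.4,[0,0,0],[0,0,0]],
    [0.4,[0,0,0],[0,0,0]]
  ],
  "grip_force": 40
}}

```text
time: 13.73
eef_pos: [0.4072, 0.2986, 0.0079]
tcp_rot: [-0.019, 1.0, 0.001, 0.001]
contact_force: [-1.0, -0.2, 6.3]
opening: 0.645
finger_force: 45.2
```

```bash
python3 - <<'E'
from h import *
s=get_state();print(s['eef_pos'],s['opening'],s['finger_force'])
go(s,[.531,-.047,.24],.2346+np.pi/2)
E
```

```text
[0.40722827 0.29863703 0.00789142] 0.644854000302022 45.21760046482086
shift tool [-0.1114 -0.3498 -0.2322] turn z -0.1974 tilt fix [0.001  0.0025 0.    ] tool x world [-0.999 -0.037 -0.003]
```

{"fn": "move_arm", "kwargs": {
  "moves": [
    [0.4,[0,0,-0.012],[0,0,0]],
    [0.4,[0,0,-0.03],[0,0,0]],
    [0.4,[0,0,-0.038],[0,0,0]],
    [0.4,[0,0,-0.038],[0,0,0]],
    [0.4,[0,0,-0.038],[0,0,0]],
    [0.4,[0,0,-0.038],[0,0,0]],
    [0.4,[0,0,-0.038],[0,0,0]],
    [0.4,[-0.0117,-0.0368,0],[0,0,0]],
    [0.4,[-0.0117,-0.0368,0],[0,0,0]],
    [0.4,[-0.0117,-0.0368,0],[0,0,0]]
  ]
}}

```text
time: 14.57
eef_pos: [0.4447, 0.1883, 0.2393]
tcp_rot: [-0.02, 1.0, 0.0, 0.001]
contact_force: [0.8, 0.5, -3.6]
opening: 0.646
finger_force: 44.1
```

{"fn": "move_arm", "kwargs": {
  "moves": [
    [0.4,[-0.0117,-0.0368,0],[0,0,0]],
    [0.4,[-0.0117,-0.0368,0],[0,0,0]],
    [0.4,[-0.0117,-0.0368,0],[0,0,0]],
    [0.4,[-0.0117,-0.0368,0],[0,0,0]],
    [0.4,[-0.0117,-0.0368,0],[0,0,0]],
    [0.4,[-0.0117,-0.0368,0],[0,0,0]],
    [0.4,[-0.006,-0.0186,0],[0,0,0]],
    [0.4,[0,0,0],[0,0,-0.0987]],
    [0.4,[0,0,0],[0,0,-0.0987]],
    [0.4,[0,0,0],[0,0,0]]
  ]
}}

```text
time: 15.4
eef_pos: [0.5293, -0.0478, 0.2376]
tcp_rot: [-0.117, 0.993, 0.0, -0.001]
contact_force: [-0.5, -0.1, -2.8]
opening: 0.644
finger_force: 44.1
```

{"fn": "move_arm", "kwargs": {
  "moves": [
    [0.4,[0,0,0],[0,0,0]],
    [0.4,[0,0,0],[0,0,0]],
    [0.4,[0,0,0],[0,0,0]],
    [0.4,[0,0,0],[0,0,0]],
    [0.4,[0,0,0],[0,0,0]],
    [0.4,[0,0,0],[0,0,0]],
    [0.4,[0,0,0],[0,0,0]],
    [0.4,[0,0,0],[0,0,0]],
    [0.4,[0,0,0],[0,0,0]],
    [0.4,[0,0,0],[0,0,0]]
  ]
}}

```text
time: 16.23
eef_pos: [0.5302, -0.0474, 0.2383]
tcp_rot: [-0.117, 0.993, -0.0, 0.0]
contact_force: [0.0, 0.4, -2.6]
opening: 0.645
finger_force: 44.1
```

```bash
cat >> h.py <<'E'
def screws(im,v0,v1,u0=180,u1=370):
    """dark round spots on metal: candidate centres (col,row,area)"""
    g=cv2.cvtColor(im,cv2.COLOR_BGR2GRAY)[v0:v1,u0:u1]
    k=cv2.getStructuringElement(cv2.MORPH_ELLIPSE,(25,25))
    bh=cv2.morphologyEx(g,cv2.MORPH_BLACKHAT,k)
    m=(bh>35).astype(np.uint8);n,l,st,ce=cv2.connectedComponentsWithStats(m)
    return [(round(c[0]+u0,1),round(c[1]+v0,1),int(t[4]),int(t[2]),int(t[3])) for c,t in zip(ce[1:],st[1:]) if t[4]>8]
E
python3 - <<'E'
from h import *
s=get_state();im=read_camera('wrist')[:,:,::-1].copy();cv2.imwrite('pics/w_pl2.png',im);np.save('s_pl2.npy',s,allow_pickle=True)
print(s['time'],s['eef_pos'],s['tcp_rot'],np.abs(s['dq']).max(),s['opening'])
print(screws(im,60,240))
E
```

```text
16.2333 [ 0.5302233  -0.04737211  0.23834774] [-1.16958626e-01  9.93136788e-01 -2.02605218e-05  4.74716686e-06] 0.0017952979845851026 0.6451623274367259
[(np.float64(365.5), np.float64(65.2), 62, 10, 12), (np.float64(352.9), np.float64(96.9), 409, 32, 34), (np.float64(278.3), np.float64(94.3), 84, 53, 7), (np.float64(308.6), np.float64(113.4), 338, 11, 38), (np.float64(251.2), np.float64(100.6), 41, 7, 8), (np.float64(299.2), np.float64(100.7), 36, 7, 7), (np.float64(246.0), np.float64(131.5), 24, 1, 24), (np.float64(284.6), np.float64(138.9), 40, 10, 14), (np.float64(240.7), np.float64(175.7), 798, 70, 38), (np.float64(281.2), np.float64(176.9), 9, 8, 2), (np.float64(309.8), np.float64(176.8), 19, 15, 2), (np.float64(340.8), np.float64(178.3), 10, 6, 4), (np.float64(261.1), np.float64(184.4), 9, 4, 5), (np.float64(219.8), np.float64(195.5), 192, 16, 16), (np.float64(331.2), np.float64(195.6), 162, 15, 14), (np.float64(366.3), np.float64(190.7), 15, 8, 4), (np.float64(252.8), np.float64(198.5), 22, 5, 8), (np.float64(207.0), np.float64(207.5), 12, 1, 12), (np.float64(243.7), np.float64(215.9), 18, 5, 8), (np.float64(208.0), np.float64(224.0), 11, 1, 11)]
```

View pics/w_pl2.png

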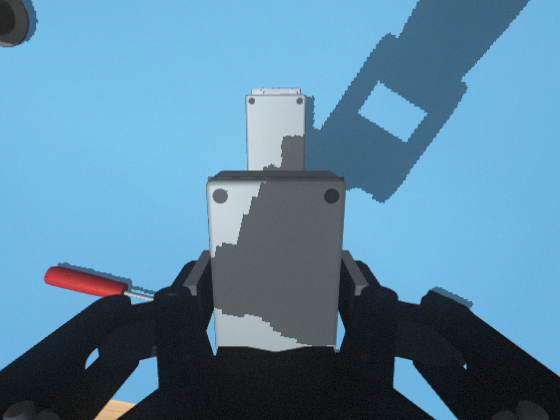

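Held case's rear screws are at (219.8,195.5) and (331.2,195.6). The seated case's are at (251.2,100.6) and (299.2,100.7).

```bash
python3 - <<'E'
from h import *
s=np.load('s_pl2.npy',allow_pickle=True).item()
h=plane([[219.8,195.5],[331.2,195.6]],s['eef_pos'][2]+.0241,'wrist',s)
b=plane([[251.2,100.6],[299.2,100.7]],.082,'wrist',s)
for P in (h,b):
    d=P[1]-P[0];print(np.round(P,4).tolist(),np.linalg.norm(d),'yaw',np.arctan2(-d[0],d[1]))
d=b.mean(0)-h.mean(0);d[2]=.082+.0079-s['eef_pos'][2];print(d,s['eef_pos']+d)
go(s,s['eef_pos']+d,.2346+np.pi/2)
E
```

```text
[[0.4964, -0.0783, 0.2624], [0.4861, -0.0353, 0.2624]] 0.04427636950259677 yaw 0.2346407462997889
[[0.4481, -0.0902, 0.082], [0.4379, -0.0472, 0.082]] 0.04427207161779407 yaw 0.23345227792461054
[-0.0481953  -0.01187965 -0.14844774] [ 0.482028   -0.05925176  0.0899    ]
shift tool [ 0.0496 -0.0004  0.1484] turn z -0.0001 tilt fix [-0.  0.  0.] tool x world [-0.973 -0.232 -0.   ]
```

{"fn": "move_arm", "kwargs": {
  "moves": [
    [0.4,[0.0248,0,0],[0,0,0]],
    [0.4,[0.0248,0,0.01],[0,0,0]],
    [0.4,[0,0,0.03],[0,0,0]],
    [0.4,[0,0,0.03],[0,0,0]],
    [0.4,[0,0,0.03],[0,0,0]],
    [0.4,[0,0,0.025],[0,0,0]],
    [0.4,[0,0,0.012],[0,0,0]],
    [0.4,[0,0,0.006],[0,0,0]],
    [0.4,[0,0,0],[0,0,0]],
    [0.4,[0,0,0],[0,0,0]]
  ]
}}

```text
time: 17.12
eef_pos: [0.4826, -0.0591, 0.0961]
tcp_rot: [-0.117, 0.993, -0.0, 0.001]
contact_force: [1.1, -0.2, -1.1]
opening: 0.646
finger_force: 44.0
```

{"fn": "move_arm", "kwargs": {
  "moves": [
    [0.4,[0,0,0.002],[0,0,0]],
    [0.4,[0,0,0.002],[0,0,0]],
    [0.4,[0,0,0.001],[0,0,0]],
    [0.4,[0,0,0.0005],[0,0,0]],
    [0.4,[0,0,0],[0,0,0]],
    [0.4,[0,0,0],[0,0,0]],
    [0.4,[0,0,0],[0,0,0]],
    [0.4,[0,0,0],[0,0,0]],
    [0.4,[0,0,0],[0,0,0]],
    [0.4,[0,0,0],[0,0,0]]
  ]
}}

```text
time: 17.95
eef_pos: [0.4821, -0.0589, 0.09]
tcp_rot: [-0.117, 0.993, -0.0, 0.0]
contact_force: [-0.8, -0.0, -1.6]
opening: 0.646
finger_force: 44.2
```

{"fn": "move_arm", "kwargs": {
  "moves": [
    [0.4,[0,0,0.0005],[0,0,0]],
    [0.4,[0,0,0.0005],[0,0,0]],
    [0.4,[0,0,0],[0,0,0]],
    [0.4,[0,0,0],[0,0,0]],
    [0.4,[0,0,0],[0,0,0]],
    [0.4,[0,0,0],[0,0,0]],
    [0.4,[0,0,0],[0,0,0]],
    [0.4,[0,0,0],[0,0,0]],
    [0.4,[0,0,0],[0,0,0]],
    [0.4,[0,0,0],[0,0,0]]
  ]
}}

```text
time: 18.78
eef_pos: [0.4822, -0.0589, 0.0899]
tcp_rot: [-0.117, 0.993, 0.0, -0.0]
contact_force: [-3.5, -0.0, 5.8]
opening: 0.645
finger_force: 45.1
```

Seated with about 8 N. Next I release, back off and check the stack on the way to the rod.

{"fn": "move_arm", "kwargs": {
  "moves": [
    [1,[0,0,0],[0,0,0]],
    [1,[0,0,0],[0,0,0]],
    [1,[0,0,0],[0,0,0]],
    [1,[0,0,0],[0,0,0]],
    [1,[0,0,0],[0,0,0]],
    [1,[0,0,0],[0,0,0]],
    [1,[0,0,-0.01],[0,0,0]],
    [1,[0,0,-0.03],[0,0,0]],
    [1,[0,0,-0.035],[0,0,0]],
    [1,[0,0,-0.035],[0,0,0]]
  ]
}}

```text
time: 19.62
eef_pos: [0.4813, -0.0587, 0.2001]
tcp_rot: [-0.117, 0.993, 0.0, -0.001]
contact_force: [0.8, -0.3, 0.2]
opening: 0.999
finger_force: 0.0
```

{"fn": "move_arm", "kwargs": {
  "moves": [
    [1,[-0.025,0,-0.03],[0,0,0]],
    [1,[-0.035,0,0],[0,0,0]],
    [1,[0,0,0],[0,0,0]],
    [1,[0,0,0],[0,0,0]],
    [1,[0,0,0],[0,0,0]],
    [1,[0,0,0],[0,0,0]],
    [1,[0,0,0],[0,0,0]],
    [1,[0,0,0],[0,0,0]],
    [1,[0,0,0],[0,0,0]],
    [1,[0,0,0],[0,0,0]]
  ]
}}

```text
time: 20.45
eef_pos: [0.54, -0.0451, 0.2288]
tcp_rot: [-0.117, 0.993, -0.0, -0.0]
contact_force: [0.3, 0.1, 0.2]
opening: 1.003
finger_force: 0.0
```

```bash
python3 - <<'E'
from h import *
s=get_state();im=read_camera('wrist')[:,:,::-1].copy();cv2.imwrite('pics/w_st2.png',im);np.save('s_st2.npy',s,allow_pickle=True)
print(s['time'],s['eef_pos'],s['tcp_rot'],np.abs(s['dq']).max())
sc=[c for c in screws(im,40,260,200,360)];print(np.array(sc))
print(project([[.4815,-.058,.114],[.5417,-.043,.104]],'wrist',s))
np.set_printoptions(suppress=True)
for n in('top','side'):
    cv2.imwrite(f'pics/{n}1.png',read_camera(n)[:,:,::-1])
g=cv2.cvtColor(cv2.imread('pics/top1.png'),cv2.COLOR_BGR2GRAY)
# rod in both views: dark handle; print seeds
for n in('top','side'): print(n,project([[.657,.208,.055],[.657,.208,.125],[.657,.208,.165]],n))
E
```

```text
20.45 [ 0.53999005 -0.04505699  0.22883403] [-1.16819290e-01  9.93153187e-01 -8.72569665e-06 -2.85938655e-05] 0.005287986879534248
[[356.1  77.7  58.   10.   14. ]
 [240.   85.5  18.    1.   18. ]
 [314.6 105.7 552.   15.   58. ]
 [247.2  82.4  50.    8.    8. ]
 [303.4  82.5  51.    8.    8. ]
 [340.6 100.   23.    6.    8. ]
 [241.  118.5  24.    1.   24. ]
 [242.  154.5  22.    1.   22. ]
 [302.2 176.6 270.   24.   33. ]
 [266.9 191.6 974.   52.   45. ]]
[[276.90051815 135.17114083]
 [277.38552721 205.68824582]]
top [[178.04837533 180.01937972]
 [172.64950182 176.60273192]
 [169.3069857  174.48770637]]
side [[221.17951642 294.47951152]
 [219.75406457 273.99742326]
 [218.88932958 261.51653085]]
```

{"fn": "move_arm", "kwargs": {
  "moves": [
    [1,[-0.0241,0.0243,-0.015],[0,0,0]],
    [1,[-0.0241,0.0243,-0.015],[0,0,0]],
    [1,[-0.0241,0.0243,-0.015],[0,0,0]],
    [1,[-0.0241,0.0243,-0.006],[0,0,0]],
    [1,[-0.0241,0.0243,0],[0,0,0]],
    [1,[-0.0241,0.0243,0],[0,0,0]],
    [1,[-0.0241,0.0243,0],[0,0,0]],
    [1,[-0.0241,0.0243,0],[0,0,0]],
    [1,[-0.0241,0.0243,0],[0,0,0]],
    [1,[0,0,0],[0,0,0]]
  ]
}}

```text
time: 21.43
eef_pos: [0.7017, 0.2233, 0.2777]
tcp_rot: [-0.119, 0.993, 0.001, -0.0]
contact_force: [-0.6, -1.1, -0.8]
opening: 0.997
finger_force: 0.0
```

{"fn": "move_arm", "kwargs": {
  "moves": [
    [1,[0,0,0],[0,0,0]],
    [1,[0,0,0],[0,0,0]],
    [1,[0,0,0],[0,0,0]],
    [1,[0,0,0],[0,0,0]],
    [1,[0,0,0],[0,0,0]],
    [1,[0,0,0],[0,0,0]],
    [1,[0,0,0],[0,0,0]],
    [1,[0,0,0],[0,0,0]],
    [1,[0,0,0],[0,0,0]],
    [1,[0,0,0],[0,0,0]]
  ]
}}

```text
time: 22.27
eef_pos: [0.7004, 0.2181, 0.2798]
tcp_rot: [-0.117, 0.993, -0.0, -0.0]
contact_force: [0.2, 0.3, -0.4]
opening: 1.003
finger_force: 0.0
```

```bash
python3 - <<'E'
from h import *
s=get_state();im=read_camera('wrist')[:,:,::-1].copy();cv2.imwrite('pics/w_rod.png',im);np.save('s_rod.npy',s,allow_pickle=True)
print(s['time'],s['eef_pos'],s['tcp_rot'],np.abs(s['dq']).max())
g=project([[.658,.208,.165],[.657,.208,.055]],'wrist',s);print(g)
u,v=g[0].astype(int)
def crop(i,u,v,w,h,f): 
    p=cv2.copyMakeBorder(i,200,200,200,200,cv2.BORDER_CONSTANT)[v-h+200:v+h+200,u-w+200:u+w+200];return cv2.resize(p,None,fx=f,fy=f,interpolation=cv2.INTER_NEAREST)
A=cv2.convertScaleAbs(crop(im,u,v,100,100,2),alpha=2)          # x0=u-100
st=cv2.imread('pics/w_st2.png');B=cv2.convertScaleAbs(crop(st,277,150,50,100,4)[400:800],alpha=1)
S=cv2.convertScaleAbs(crop(cv2.imread('pics/side0.png'),220,285,50,50,4),alpha=2)
print('A origin',u-100,v-100,'x2;B origin 227,150 x4 ; ')
cv2.imwrite('pics/comp.png',np.hstack([A,B]))
E
```

```text
22.2667 [0.70044165 0.21811064 0.27981704] [-1.16920734e-01  9.93141250e-01 -1.41601455e-06 -1.64801554e-05] 0.002089796471106149
[[275.69945701 155.31071188]
 [275.85027521 146.0886681 ]]
A origin 175 55 x2;B origin 227,150 x4 ;
```

View pics/comp.png

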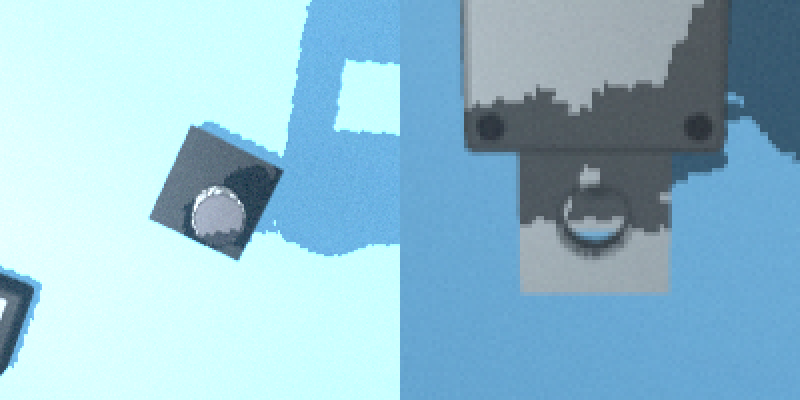

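In the composite, the handle's top disc is centred at wrist pixel (283.7,162) and the block at (283,152). The upper bushing is at (275.2,204.0) in the stack picture. The lug is concentric with it, and there is a clear view through to the lower lug.

```bash
python3 - <<'E'
from h import *
s=np.load('s_rod.npy',allow_pickle=True).item();t=np.load('s_st2.npy',allow_pickle=True).item()
r=plane([[283.6,161.8]],.165,'wrist',s)[0];b=plane([[283,152]],.055,'wrist',s)[0]
print('rod',r,'block',b)
ub=plane([[275.2,204.0]],.104,'wrist',t)[0]
sc=plane([[247.2,82.4],[303.4,82.5]],.114,'wrist',t);d=sc[1]-sc[0]
print('upper bush',ub,'yaw',np.arctan2(-d[0],d[1]),'screws',sc.mean(0))
q=plane([[248,99],[303,99]],.082,'wrist',np.load('s_st1.npy',allow_pickle=True).item()).mean(0);print('mid rear screws',q)
go(get_state(),[r[0],r[1],.125],.2346+np.pi/2)
E
```

```text
rod [0.66167037 0.21567074 0.165     ] block [0.66169024 0.21781706 0.055     ]
upper bush [ 0.54063351 -0.04528206  0.104     ] yaw 0.23346425391940384 screws [ 0.44276865 -0.06862177  0.114     ]
mid rear screws [ 0.4431776  -0.06811729  0.082     ]
shift tool [0.0383 0.0066 0.1548] turn z -0.0001 tilt fix [ 0.     -0.0001  0.    ] tool x world [-0.973 -0.232  0.   ]
```

{"fn": "move_arm", "kwargs": {
  "moves": [
    [1,[0.0383,0.007,0],[0,0,0]],
    [1,[0,0,0],[0,0,0]],
    [1,[0,0,0.025],[0,0,0]],
    [1,[0,0,0.03],[0,0,0]],
    [1,[0,0,0.03],[0,0,0]],
    [1,[0,0,0.03],[0,0,0]],
    [1,[0,0,0.025],[0,0,0]],
    [1,[0,0,0.015],[0,0,0]],
    [1,[0,0,0],[0,0,0]],
    [1,[0,0,0],[0,0,0]]
  ]
}}

```text
time: 23.15
eef_pos: [0.6616, 0.2161, 0.1247]
tcp_rot: [-0.117, 0.993, -0.0, -0.0]
contact_force: [0.1, -0.4, 0.6]
opening: 0.998
finger_force: 0.0
```

{"fn": "move_arm", "kwargs": {
  "moves": [
    [0.4,[0,0,0],[0,0,0]],
    [0.3,[0,0,0],[0,0,0]],
    [0.2,[0,0,0],[0,0,0]],
    [0.1,[0,0,0],[0,0,0]],
    [0,[0,0,0],[0,0,0]],
    [0,[0,0,0],[0,0,0]],
    [0,[0,0,0],[0,0,0]],
    [0,[0,0,0],[0,0,0]],
    [0,[0,0,0],[0,0,0]],
    [0,[0,0,0],[0,0,0]]
  ],
  "grip_force": 50
}}

```text
time: 23.98
eef_pos: [0.6621, 0.2164, 0.1258]
tcp_rot: [-0.117, 0.993, 0.0, 0.001]
contact_force: [-1.2, 1.3, 3.7]
opening: 0.245
finger_force: 48.8
```

{"fn": "move_arm", "kwargs": {
  "moves": [
    [0,[0,0,-0.005],[0,0,0]],
    [0,[0,0,-0.01],[0,0,0]],
    [0,[0,0,-0.015],[0,0,0]],
    [0,[0,0,-0.02],[0,0,0]],
    [0,[0,0,-0.02],[0,0,0]],
    [0,[0,0,-0.02],[0,0,0]],
    [0,[0,0,-0.02],[0,0,0]],
    [0,[0,0,-0.02],[0,0,0]],
    [0,[0,0,-0.02],[0,0,0]],
    [0,[0,0,0],[0,0,0]]
  ]
}}

```text
time: 24.82
eef_pos: [0.6633, 0.2159, 0.2819]
tcp_rot: [-0.117, 0.993, -0.0, 0.004]
contact_force: [0.7, -0.0, 0.2]
opening: 0.243
finger_force: 49.1
```

```bash
python3 - <<'E'
from h import *
s=get_state();print(s['time'],s['eef_pos'],s['tcp_rot'],s['opening'],s['finger_force'],s['contact_force'])
go(s,[.541,-.045,.285],.2346+np.pi/2)
E
```

```text
24.8167 [0.6633166  0.21588735 0.28194004] [-1.16975171e-01  9.93124908e-01 -4.00530733e-04  4.42334465e-03] 0.2428351831171458 49.10362422466278 [ 0.67372582 -0.03237854  0.24809741]
shift tool [ 0.1796 -0.2253 -0.0042] turn z -0.0001 tilt fix [-0.0018  0.0087  0.    ] tool x world [-0.973 -0.232 -0.009]
```

{"fn": "move_arm", "kwargs": {
  "moves": [
    [0,[0.0224,-0.0281,0],[0,0,0]],
    [0,[0.0224,-0.0281,0],[0,0,0]],
    [0,[0.0224,-0.0281,0],[0,0,0]],
    [0,[0.0224,-0.0281,0],[0,0,0]],
    [0,[0,0,0],[0,0,0]],
    [0,[0,0,0],[0,0,0]],
    [0,[0,0,0],[0,0,0]],
    [0,[0,0,0],[0,0,0]],
    [0,[0,0,0],[0,0,0]],
    [0,[0,0,0],[0,0,0]]
  ]
}}

```text
time: 25.65
eef_pos: [0.6007, 0.0868, 0.2746]
tcp_rot: [-0.118, 0.993, 0.0, -0.0]
contact_force: [-0.7, 0.9, -1.9]
opening: 0.244
finger_force: 49.3
```

```bash
python3 - <<'E'
from h import *
s=get_state();im=read_camera('wrist')[:,:,::-1].copy();cv2.imwrite('pics/w_rod2.png',im);np.save('s_rod2.npy',s,allow_pickle=True)
print(s['time'],s['eef_pos'],s['tcp_rot'],np.abs(s['dq']).max())
M=R.from_quat(s['tcp_rot'])
P=s['eef_pos']+M.apply([[0,0,z] for z in(.0,.04,.08,.11,.1155)]);g=project(P,'wrist',s);print(g)
b=im.astype(int)[...,0]-im.astype(int)[...,2]   # blue - red: bench high, rod low
for v in range(180,262,4):
    row=b[v,235:320];low=np.where(row<35)[0]
    print(v,(low.min()+235,low.max()+235,len(low)) if len(low) else None)
E
```

```text
25.65 [0.60073716 0.08680391 0.27458866] [-1.17687535e-01  9.93050651e-01  1.14951917e-05 -2.21705187e-04] 0.0031531758694461043
[[275.66374075 262.57060234]
 [275.63876417 235.6232458 ]
 [275.62204509 217.59599409]
 [275.61273395 207.56014916]
 [275.6112454  205.95598912]]
180 None
184 None
188 None
192 None
196 None
200 None
204 (np.int64(273), np.int64(278), 6)
208 (np.int64(271), np.int64(280), 10)
212 (np.int64(271), np.int64(281), 11)
216 (np.int64(270), np.int64(281), 12)
220 (np.int64(270), np.int64(281), 12)
224 (np.int64(270), np.int64(282), 13)
228 (np.int64(269), np.int64(282), 14)
232 (np.int64(269), np.int64(282), 14)
236 (np.int64(269), np.int64(282), 14)
240 (np.int64(269), np.int64(283), 15)
244 (np.int64(268), np.int64(283), 16)
248 (np.int64(241), np.int64(310), 43)
252 (np.int64(240), np.int64(311), 56)
256 (np.int64(238), np.int64(313), 68)
260 (np.int64(235), np.int64(319), 83)
```

{"fn": "move_arm", "kwargs": {
  "moves": [
    [0,[0.0222,-0.0285,0],[0,0,0]],
    [0,[0.0222,-0.0285,0],[0,0,0]],
    [0,[0.0222,-0.0285,0],[0,0,0]],
    [0,[0.0222,-0.0285,0],[0,0,0]],
    [0,[0,0,0],[0,0,0]],
    [0,[0,0,0],[0,0,0]],
    [0,[0,0,0],[0,0,0]],
    [0,[0,0,0],[0,0,0]],
    [0,[0,0,0],[0,0,0]],
    [0,[0,0,0],[0,0,0]]
  ]
}}

```text
time: 26.53
eef_pos: [0.541, -0.0446, 0.2747]
tcp_rot: [-0.118, 0.993, 0.0, -0.0]
contact_force: [-0.4, -1.0, -0.8]
opening: 0.246
finger_force: 49.5
```

```bash
python3 - <<'E'
from h import *
s=get_state();print(s['eef_pos'],s['tcp_rot']);go(s,[.5408,-.0449,.225],.2346+np.pi/2)
E
```

```text
[ 0.54100814 -0.0446054   0.27472105] [-1.17872860e-01  9.93028689e-01  7.52578603e-05 -7.71310578e-05]
shift tool [ 0.0003 -0.0002  0.0497] turn z 0.0017 tilt fix [ 0.0002 -0.0001  0.    ] tool x world [-0.972 -0.234  0.   ]
```

{"fn": "move_arm", "kwargs": {
  "moves": [
    [0,[0,0,0.015],[0,0,0]],
    [0,[0,0,0.015],[0,0,0]],
    [0,[0,0,0.012],[0,0,0]],
    [0,[0,0,0.005],[0,0,0]],
    [0,[0,0,0.004],[0,0,0]],
    [0,[0,0,0.004],[0,0,0]],
    [0,[0,0,0.004],[0,0,0]],
    [0,[0,0,0.004],[0,0,0]],
    [0,[0,0,0.004],[0,0,0]],
    [0,[0,0,0],[0,0,0]]
  ]
}}

```text
time: 27.37
eef_pos: [0.5403, -0.0455, 0.207]
tcp_rot: [-0.117, 0.993, 0.0, -0.001]
contact_force: [-0.7, -0.3, -1.2]
opening: 0.246
finger_force: 49.5
```

No contact force and the tip is at about 0.091 m, so it is through the upper bushing.

{"fn": "move_arm", "kwargs": {
  "moves": [
    [0,[0,0,0.006],[0,0,0]],
    [0,[0,0,0.006],[0,0,0]],
    [0,[0,0,0.006],[0,0,0]],
    [0,[0,0,0.006],[0,0,0]],
    [0,[0,0,0.006],[0,0,0]],
    [0,[0,0,0.006],[0,0,0]],
    [0,[0,0,0],[0,0,0]],
    [0,[0,0,0],[0,0,0]],
    [0,[0,0,0],[0,0,0]],
    [0,[0,0,0],[0,0,0]]
  ]
}}

```text
time: 28.2
eef_pos: [0.541, -0.0457, 0.1723]
tcp_rot: [-0.117, 0.993, -0.0, 0.0]
contact_force: [-0.3, 0.0, -0.4]
opening: 0.235
finger_force: 49.5
```

```bash
python3 - <<'E'
from h import *
s=get_state();print(s['eef_pos'],s['contact_force'],s['wrist_torque']);go(s,[.5408,-.0447,.134],.2346+np.pi/2)
E
```

```text
[ 0.54100614 -0.04565722  0.17231917] [-0.3356692   0.02114267 -0.44522149] [0.00165027 0.00146266 0.00906847]
shift tool [0.     0.001  0.0383] turn z -0.0001 tilt fix [-0.0004  0.0008  0.    ] tool x world [-0.973 -0.232 -0.001]
```

{"fn": "move_arm", "kwargs": {
  "moves": [
    [0,[0,0.0008,0.002],[0,0,0]],
    [0,[0,0,0.004],[0,0,0]],
    [0,[0,0,0.003],[0,0,0]],
    [0,[0,0,0.003],[0,0,0]],
    [0,[0,0,0.003],[0,0,0]],
    [0,[0,0,0.003],[0,0,0]],
    [0,[0,0,0.003],[0,0,0]],
    [0,[0,0,0],[0,0,0]],
    [0,[0,0,0],[0,0,0]],
    [0,[0,0,0],[0,0,0]]
  ]
}}

```text
time: 29.03
eef_pos: [0.5406, -0.0448, 0.1509]
tcp_rot: [-0.117, 0.993, -0.0, 0.0]
contact_force: [-1.0, -0.5, -0.6]
opening: 0.245
finger_force: 49.5
```

No force, and the tip is at about 0.035 m in the lower bushing. I'll continue down.

{"fn": "move_arm", "kwargs": {
  "moves": [
    [0,[0,0,0.003],[0,0,0]],
    [0,[0,0,0.003],[0,0,0]],
    [0,[0,0,0.003],[0,0,0]],
    [0,[0,0,0.003],[0,0,0]],
    [0,[0,0,0.003],[0,0,0]],
    [0,[0,0,0.002],[0,0,0]],
    [0,[0,0,0],[0,0,0]],
    [0,[0,0,0],[0,0,0]],
    [0,[0,0,0],[0,0,0]],
    [0,[0,0,0],[0,0,0]]
  ]
}}

```text
time: 29.87
eef_pos: [0.5407, -0.0448, 0.1341]
tcp_rot: [-0.117, 0.993, -0.0, 0.0]
contact_force: [-0.4, -0.6, -2.3]
opening: 0.244
finger_force: 49.5
```

```bash
python3 - <<'E'
from h import *
np.set_printoptions(precision=4,suppress=True)
s=get_state();im=read_camera('wrist')[:,:,::-1].copy();cv2.imwrite('pics/w_end.png',im)
print(s['time'],s['eef_pos'],s['tcp_rot'],s['contact_force'],s['wrist_torque'],s['finger_force'],np.abs(s['dq']).max())
print('rear screws expected',project([[.4474,-.0905,.114],[.4379,-.0467,.114]],'wrist',s)); print(np.array(screws(im,60,260,200,360)))
# side view: rod below the lower lug, expected pixels
im=read_camera('side')[:,:,::-1].copy();cv2.imwrite('pics/side_end.png',im)
z=[.0,.01,.018,.025,.034,.07,.08];g=project([[.5408,-.0447,h] for h in z],'side')
for h,(u,v) in zip(z,g): print(h,round(u,1),round(v,1),im[int(round(v)),int(round(u))-5:int(round(u))+6].tolist())
E
```

```text
29.8667 [ 0.5407 -0.0448  0.1341] [-0.117   0.9931 -0.0001  0.0002] [-0.376  -0.5878 -2.2529] [-0.0524  0.0253 -0.0454] 49.48245942592621 0.002561647111690089
rear screws expected [[228.9701  52.2187]
 [321.4459  54.4281]]
[[333.   82.8 290.   14.   46. ]
 [219.   70.5  18.    1.   18. ]
 [355.9  75.8  60.    9.   13. ]
 [220.   93.5  18.    1.   18. ]
 [221.  116.   17.    1.   17. ]
 [321.1 110.1   9.    4.    4. ]
 [315.2 116.9   9.    4.    5. ]
 [309.2 124.   11.    4.    6. ]
 [222.  139.   17.    1.   17. ]
 [302.3 134.9  10.    4.    6. ]
 [296.8 142.5  17.    5.    8. ]
 [290.1 152.9  18.    5.    9. ]
 [223.  162.   17.    1.   17. ]
 [283.8 163.2  19.    5.    9. ]
 [276.8 176.5  17.    5.    8. ]
 [224.  184.5  16.    1.   16. ]
 [269.4 190.   14.    4.    8. ]
 [247.7 235.7 878.   42.   61. ]
 [315.1 209.8  81.   11.   10. ]
 [261.3 209.5  15.    4.    7. ]
 [296.5 236.8 138.   18.   18. ]
 [275.3 237.8  88.   16.    9. ]
 [282.2 253.1 244.   48.   13. ]
 [309.7 248.6  15.    6.    5. ]
 [318.8 257.7  40.   12.    4. ]
 [276.  259.    9.    9.    1. ]]
0.0 296.2 247.7 [[
[... 522 characters left out ...]
25 296.7 241.0 [[78, 69, 55], [63, 59, 51], [59, 56, 50], [58, 55, 49], [57, 54, 49], [56, 54, 49], [56, 54, 49], [57, 54, 49], [57, 54, 49], [57, 55, 50], [55, 53, 48]]
0.034 296.9 238.6 [[92, 84, 71], [65, 63, 58], [55, 53, 49], [52, 50, 47], [53, 51, 48], [53, 51, 48], [51, 50, 47], [52, 50, 47], [52, 51, 47], [52, 51, 48], [52, 50, 47]]
0.07 297.6 228.6 [[165, 127, 63], [163, 125, 63], [149, 114, 59], [113, 89, 53], [75, 66, 51], [63, 59, 52], [83, 70, 52], [123, 95, 54], [151, 116, 58], [158, 120, 58], [144, 109, 55]]
0.08 297.8 225.7 [[97, 79, 53], [88, 73, 52], [80, 68, 51], [68, 61, 50], [59, 56, 49], [57, 55, 50], [59, 56, 50], [66, 60, 50], [71, 63, 51], [74, 65, 51], [72, 63, 51]]
```

The rod hangs free through both bushings. The side camera sees it between the lugs, there has been no push on the way down, and the tip is at about 18 mm. I'm handing in.

```bash
python3 -c "
from plant import *
print(sign_off())"
```

```text
the job is handed in; nothing more can be done
None
```

The job is handed in at about 30 s: both cases are stacked on the base, and the rod is held upright through both bushings with its tip about 18 mm above the bench. That tip height is worked out from the arm's pose, and the hand-in gave no verdict.

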